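# Clamp the sharpening stone in its sprung holder

## Robot

A 7-joint arm with a two-finger parallel gripper is mounted at the origin on the work surface. World frame = base frame: x ahead of the robot, y to its left, z up, the work surface at z = 0. Lengths are in m, angles in rad, forces in N, time in s.
With the tool pointing down it reaches from about 0.425 to 0.925 m from the base axis. Payload 6.8 kg.
Tool frame: the origin (TCP) lies where the fingers leave the gripper's body, on its centre line; the fingertips stand 73 mm ahead of it and the grasp point (between the pads) lies 54 mm ahead of it (r.tcp_to_tips is the distance from the TCP to the fingertips, in m); z points along the fingers, y is the line along which they close (so a half turn about z gives the same grasp; the last joint's range is limited). The gripper opens to 85 mm and grips with 20 to 120 N. Pads are 22 mm wide; open, the fingers measure 114 mm over their backs; the gripper's body (76 mm by 85 mm) begins 54 mm behind the grasp point. The pads swing forward as they close: fully open they stand 13 mm farther back than shut.
Start: joints at [1.093, 0.477, 0.022, 1.555, -0.011, 1.109, -0.083], TCP at [0.244, -0.629, 0.304] pointing down, gripper open.
Joint ranges: [-2.96, 2.96], [-0.34, 2.1], [-1.41, 1.46], [0.24, 2.44], [-1.37, 4.51], [0.17, 1.92], [-2.96, 2.96]. Speed limits (rad/s): [2.39, 2.39, 3.14, 3.14, 3.14, 3.14, 3.14].

## Interface

Orientations are given as a rotation vector (axis times angle).
In Python, from station import r, read_camera gives the robot as it stands.
- The arm moves only by the tool play_rows, never from a script. Its argument "series" is a list of rows, each a list of 3 entries, a list of its own where there are three numbers: the shift along the tool's x, y, z in mm, then the turn about the tool's z in rad, then the closure, from 0 (fully open) to 1 (shut). In form: [[[tx, ty, tz], twist, gripper], ...]. A call has 1 to 5 rows; each row shifts and turns the commanded pose from where the row before left it, along the tool's axes as they then stand; what a row does not reach is not made up. A row lasts 1/12 s, in which the tool goes at most 41.7 mm and 7.16 degrees, less where a joint would pass 70% of its speed; a pose out of reach is approached as far as the arm can. A call with a gripper value outside its range is refused whole. The fingers move at their own pace and stop on an object; "force" is the grip in N (left out, the last holds). Time passes only in rows, so rows that do not move let the fingers close. It gives the time, the measured TCP pose, the force, the opening and the grip force at its end, in the units of the state.
- r.get_obs(): the state, without advancing time (a new reading comes with each control period).
- read_camera(name): name is "scene" or "top" or "wrist"; returns a dict with "color" (420x560x3 uint8, blue, green, red), "fx", "fy", "cx", "cy" (pixels), "T" (4x4, takes a point from camera to world coordinates). Camera axes: x right, y up, looking along -z (the intrinsics and any distortion apply to the point x, -y, -z); pixel columns grow to the right and rows downward; lengths in m; the calibration is good to about 2 mm. A picture is of the moment at which its call begins. There is no depth.
- r.finish_job(): hands the job in; it is judged then, once.
The state is a dict: "t": time; "joint_pos": joint angles; "qd": joint speeds; "effort": joint torques, N m; "tcp_pos": TCP position; "tcp_rot": TCP orientation; "wrist_force": force on the tool from outside, world axes, zero at the start; "moment": the same for the moment, N m; "gripper_width": finger opening in m; "grip_force": force on a finger pad.
Only numpy, scipy, OpenCV 4.12 (cv2) and the standard library are available. Lean on these libraries where they do the work, as an engineer would, in place of code of your own. Each camera call takes 0.05 s, during which the arm holds its last target. There are 200 camera calls.

## Task

Pick up the sharpening stone and clamp it in the sprung stone holder on the worktop: with the stone tilted, push one end of its wooden board under the lip of one sprung jaw, lower the other end past the other jaw, and let go so that the springs centre it flat, straight and gripped under both lips. Work gently: do not force the stone, drive a jaw hard against its end stop or drop the stone in, and leave the mug, bottle, jar and knife where they are.

Things in the scene. Friction and masses are not known exactly. Their poses are not given: they have to be found in the camera images.
- stone_centre (a point): Centre of the stone piece, 15 mm above its underside. A wooden board 190 long x 52 wide x 10 mm thick with a grey stone 150 x 52 x 20 mm glued on its middle: 20 mm of bare board stands out at each end. 30 mm high in all, 0.36 to 0.50 kg. Lies on the worktop, stone up. Axes: x along its length, y across, z up; either end may go in either jaw.
- holder: Stone holder fixed on the worktop: steel foot plate 340 x 80 mm, top 14 mm up, with a 34 mm wide rail and slide and two black jaws facing each other. Origin on the worktop under the plate's middle; x along the plate and jaws, y across, z up. The slide with both jaws is locked anywhere within 16 mm of the middle along x; where is not reported: find it by feel or sight. Rough: over 22 N on it while tilted, 60 N ever.
- seat (a point): Fixed point on the holder, nominal middle between the jaws at ledge height, 40 mm above the worktop (slide offset not included). Jaws are alike and 62 mm wide, one to each side along x. Each has a ledge on which a board end rests, a back wall and a lip above. With nothing in it each back wall is 91 mm from the slide's middle: 182 mm wall to wall for the 190 mm board.
- jaw_p (a point): Nominal foot of the back wall of the jaw at +x, at ledge height (fixed to the holder, slide offset not included). Slot between ledge and lip 15 mm high; lip 4 mm thick, flat top 59 mm above the worktop, reaching 6 mm inward from the wall; ledge reaches 16 mm inward, then slopes down 6 mm over 9 mm more; jaw body 24 mm outward of the wall.
- jaw_n (a point): Same point of the jaw at -x. Each jaw slides outward up to 22 mm to a hard stop, against its own spring of 0.7 N per mm starting from zero. One jaw must be pushed out 14 mm (10 N) before the board's other end clears the other lip; the stop comes at 22 mm (15 N). Clamped and centred, each spring is pressed 4 mm.
- mug: White mug, 80 mm across, 90 mm high; bystander. Origin under its middle.
- soap: Blue soap bottle, 60 mm across, 170 mm high; bystander. Origin under its middle.
- jar: Glass jar with steel cap, 70 mm across, 100 mm high; bystander. Origin under its middle.
- knife: Kitchen knife lying flat, 280 mm long, at the far edge; bystander. Origin near the middle of its length.
There are look-alikes about, which are no part of the job. Of the things like the part that bears stone_centre, leave any that is red or yellow; of the rest the larger one is meant.

How it is judged:
By the outcome, as a careful person would: the job done as asked, in the order asked, and still so for the second after the job is handed in, with the robot touching nothing.
It also fails if it takes over 72 s, if anything falls off the work surface, if the arm or the gripper's body presses on something with over 40 N, if the wrist force passes 120 N, or if a joint passes its speed limit or range.

## Working session

There is one attempt and no reset: what is moved stays moved. The work goes in short steps, Python scripts to look and compute and a tool call to move; the robot and the scene stay as the last step left them, time stands still between calls to the robot, and variables do not carry over. Pictures are saved under pics/ and viewed, at most 10 in all, crops included, and the job is handed in when it is done.

Besides the shell and the picture viewer there is one more tool, called after "Request:" as name([rows], argument=value, ...), one row to a line, values as JSON. play_rows: Moves the arm, as the interface text tells. Its arguments: {"type":"object","properties":{"series":{"type":"array","items":{"type":"array"}},"force":{"type":"number"}},"required":["series"]}

```bash
ls; mkdir -p pics; python3 - <<'E'
from station import r, read_camera
import cv2,numpy as np
np.set_printoptions(precision=4,suppress=True)
for n in ("scene","top"):
    c=read_camera(n); cv2.imwrite(f"pics/{n}0.png",c["color"]); print(n,{k:(v if k!='color' else v.shape) for k,v in c.items()})
print(r.get_obs())
E
```

```text
pics
scene {'color': (420, 560, 3), 'fx': 479.54955321132593, 'fy': 479.54955321132593, 'cx': 282.1131498519149, 'cy': 210.01513163895456, 'T': array([[ 0.0754, -0.7862,  0.6134,  1.206 ],
       [ 0.9971,  0.0584, -0.0478,  0.0291],
       [ 0.0018,  0.6152,  0.7883,  0.9119],
       [ 0.    ,  0.    ,  0.    ,  1.    ]])}
top {'color': (420, 560, 3), 'fx': 394.3192336474736, 'fy': 394.3192336474736, 'cx': 276.84885535300924, 'cy': 211.44526595871966, 'T': array([[ 0.0156,  0.9942, -0.1065,  0.4518],
       [-0.9997,  0.0134, -0.022 ,  0.0528],
       [-0.0204,  0.1068,  0.9941,  1.0177],
       [ 0.    ,  0.    ,  0.    ,  1.    ]])}
{'t': 0.1, 'joint_pos': array([ 1.0929,  0.4777,  0.0224,  1.5563, -0.0115,  1.1093, -0.0831]), 'qd': array([ 0.0001,  0.0008, -0.0004, -0.0022, -0.0006,  0.001 ,  0.0003]), 'effort': array([  0.005 , -59.7756,   1.6133, -28.1955,   0.0126,   0.005 ,
        -0.    ]), 'tcp_pos': array([ 0.2438, -0.629 ,  0.303 ]), 'tcp_rot': array([-3.0865, -0.5772,  0.0007]), 'wrist_force': array([-0.0264, -0.1905, -0.4746]), 'moment': array([ 0.0192,  0.0311, -0.0057]), 'grip_force': 0.0, 'gripper_width': 0.08559968998899468}
```

View both.

View pics/scene0.png

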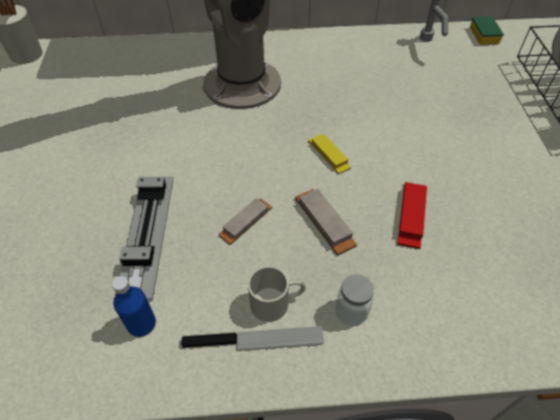

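View pics/top0.png

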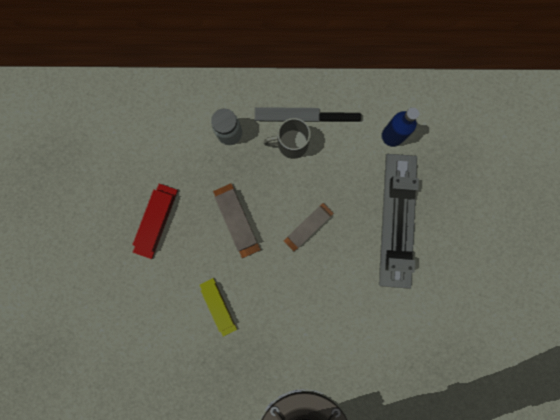

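Candidates in the scene view are the grey-on-wood piece at (325,219) and top (237,220), a smaller grey one at (246,220), red at (413,214) and yellow at (330,153). The large grey one fits, being neither red nor yellow and the larger of the two left. I'll confirm it in a crop.

```bash
python3 - <<'E'
import cv2,numpy as np
t=cv2.imread('pics/top0.png'); s=cv2.imread('pics/scene0.png')
g=lambda i,x,y,w,h,k:cv2.resize(i[y:y+h,x:x+w],None,fx=k,fy=k,interpolation=cv2.INTER_CUBIC)
a=np.hstack([g(t,195,175,80,90,3.3333),g(t,365,145,65,150,2)]) if 0 else None
C=np.zeros((600,800,3),np.uint8)
def put(im,x,y): C[y:y+im.shape[0],x:x+im.shape[1]]=im
put(g(t,205,175,65,90,4),0,0)      # top stone  k4 origin 205,175
put(g(t,370,145,60,150,4),270,0)   # top holder k4 origin 370,145
put(g(s,285,180,75,75,3),0,370)    # scene stone k3 origin 285,180 at (0,370)
put(g(s,110,165,70,140,4),515,0)   # scene holder k4 origin 110,165
C=np.clip(C*1.6,0,255).astype(np.uint8)
cv2.imwrite('pics/crop1.png',C)
E
```

```text
(no output)
```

View pics/crop1.png

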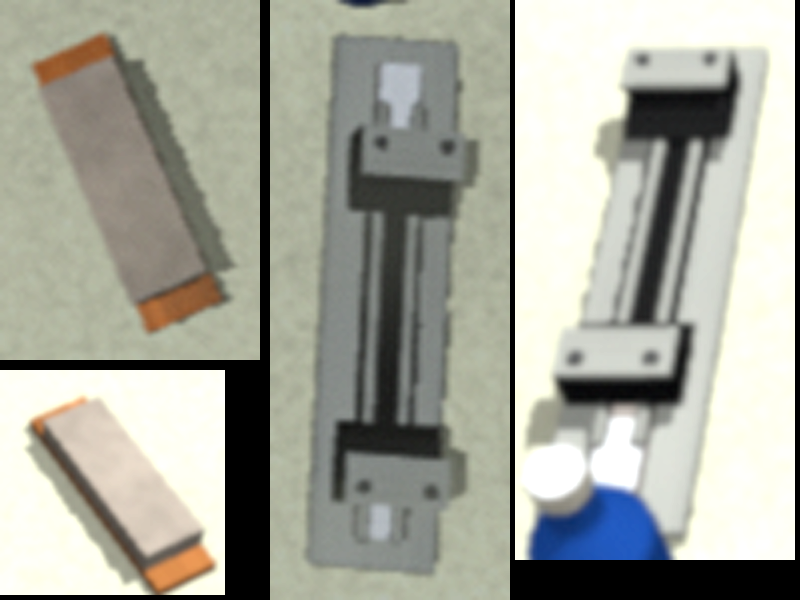

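The crop confirms it: a wooden board with a grey stone. Stone-top corners (top view crop) are (42,85), (117,60), (210,272) and (137,300). The holder's cap holes are at (380,143), (448,147), (363,487) and (431,491).

```bash
cat > h.py <<'E'
import numpy as np
from scipy.spatial.transform import Rotation as R
np.set_printoptions(precision=4,suppress=True)
def ray(c,px):
    d=np.array([(px[0]-c['cx'])/c['fx'],-(px[1]-c['cy'])/c['fy'],-1.]); d=c['T'][:3,:3]@d
    return c['T'][:3,3],d/np.linalg.norm(d)
def atz(c,px,z):
    o,d=ray(c,px); return o+d*(z-o[2])/d[2]
def tri(c1,p1,c2,p2):
    A=0;b=0;L=[]
    for c,p in((c1,p1),(c2,p2)):
        o,d=ray(c,p);M=np.eye(3)-np.outer(d,d);A=A+M;b=b+M@o;L.append((o,M))
    x=np.linalg.solve(A,b); return x,[np.linalg.norm(M@(x-o)) for o,M in L]
E
python3 - <<'E'
from h import *
from station import read_camera
ct=read_camera('top');cs=read_camera('scene')
T=lambda u,v,ou=0,ox=205,oy=175:(ox+(u-ou)/4-.375,oy+v/4-.375)
tt=[T(*p) for p in[(42,85),(117,60),(210,272),(137,300)]]
ss=[(285+u/3-.33,180+(v-370)/3-.33) for u,v in[(203,535),(150,558),(45,420),(100,400)]]
P=[]
for a,b in zip(tt,ss): x,e=tri(ct,a,cs,b);P.append(x);print('stone',x,e[0])
P=np.array(P);print('c',P.mean(0))
B=np.array([atz(ct,p,.01) for p in [T(*p) for p in[(35,65),(108,35),(222,298),(152,330)]]])
Q=np.array([atz(ct,p,.03) for p in tt]);print('board c',B.mean(0),'stonetop c',Q.mean(0))
for X in(B,Q):
    d=(X[0]+X[1]-X[2]-X[3])/2;print('len,ang',np.hypot(*d[:2]),np.degrees(np.arctan2(d[1],d[0])))
H=lambda u,v:T(u,v,270,370,145)
hs=[(110+(u-515)/4-.375,165+v/4-.375) for u,v in[(650,358),(575,358),(710,60),(642,60)]]
ht=[H(*p) for p in[(380,143),(448,147),(363,487),(431,491)]]
W=[]
for a,b in zip(ht,hs): x,e=tri(ct,a,cs,b);W.append(x);print('hole',x,e[0])
W=np.array(W);print('hole mid',W.mean(0),'far-near',(W[0]+W[1]-W[2]-W[3])/2)
Z=np.array([atz(ct,p,.059) for p in ht]);print('holes z59 mid',Z.mean(0)); d=(Z[0]+Z[1]-Z[2]-Z[3])/2;print(np.hypot(*d[:2]),np.degrees(np.arctan2(d[1],d[0])))
F=np.array([atz(ct,p,.014) for p in [H(*p) for p in[(335,36),(457,43),(435,572),(308,565)]]])
d=(F[0]+F[1]-F[2]-F[3])/2;print('plate',F.mean(0),np.hypot(*d[:2]),np.degrees(np.arctan2(d[1],d[0])))
E
```

```text
stone [0.5965 0.2347 0.0225] 0.0013459641625613388
stone [0.6136 0.1896 0.0215] 0.003749386944290092
stone [0.4787 0.1254 0.0264] 0.002400933125373607
stone [0.4606 0.1714 0.0256] 0.002854553014999936
c [0.5373 0.1803 0.024 ]
board c [0.5368 0.1777 0.01  ] stonetop c [0.5365 0.1769 0.03  ]
len,ang 0.18662764180671537 25.005497733800294
len,ang 0.14815141178778335 25.143720043308388
hole [ 0.6357 -0.2205  0.0554] 0.00022055990135786706
hole [ 0.6334 -0.2605  0.0566] 0.001175633683268013
hole [ 0.4258 -0.2066  0.0551] 0.00047287253518037397
hole [ 0.4241 -0.2466  0.0565] 0.0005674052622079148
hole mid [ 0.5298 -0.2336  0.0559] far-near [ 0.2096 -0.0139  0.0002]
holes z59 mid [ 0.5296 -0.2333  0.059 ]
0.2094736761028138 -3.854278674329276
plate [ 0.543  -0.2332  0.014 ] 0.3378714847337758 -3.594799452813924
```

Request:
play_rows([
  [[26,-29,0],0,0],
  [[26,-29,0],0,0],
  [[26,-29,0],0,0],
  [[26,-29,0],0,0],
  [[26,-29,0],0,0],
], force=30)

```text
t: 0.62
tcp_pos: [0.313, -0.4453, 0.3038]
tcp_rot: [-3.088, -0.577, 0.0]
wrist_force: [1.0, 0.4, -0.1]
gripper_width: 0.0855
grip_force: 0.0
```

Request:
play_rows([
  [[26,-29,0],0,0],
  [[26,-29,0],0,0],
  [[26,-29,0],0,0],
  [[26,-29,0],0,0],
  [[26,-29,0],0,0],
])

```text
t: 1.03
tcp_pos: [0.3818, -0.2632, 0.304]
tcp_rot: [3.088, 0.577, 0.0]
wrist_force: [1.5, -0.0, -0.2]
gripper_width: 0.0855
grip_force: 0.0
```

Request:
play_rows([
  [[26,-29,0],0,0],
  [[26,-29,0],0,0],
  [[26,-29,0],0,0],
  [[26,-29,0],0,0],
  [[26,-29,0],0,0],
])

```text
t: 1.45
tcp_pos: [0.4506, -0.081, 0.3041]
tcp_rot: [3.088, 0.577, 0.001]
wrist_force: [0.8, -0.4, -0.3]
gripper_width: 0.0857
grip_force: 0.0
```

Request:
play_rows([
  [[26,-29,0],-0.035,0],
  [[26,-29,0],-0.035,0],
  [[26,-29,0],0,0],
  [[0,0,0],0,0],
])

```text
t: 1.78
tcp_pos: [0.4892, 0.0361, 0.3046]
tcp_rot: [-3.059, -0.7, -0.005]
wrist_force: [-0.7, 0.4, 0.8]
gripper_width: 0.0854
grip_force: 0.0
```

Request:
play_rows([
  [[26,-27,10],0,0],
  [[26,-27,20],0,0],
  [[26,-27,20],0,0],
  [[26,-27,10],0,0],
  [[0,0,0],0,0],
])

```text
t: 2.2
tcp_pos: [0.535, 0.1761, 0.2426]
tcp_rot: [-3.058, -0.697, 0.002]
wrist_force: [-0.1, 1.5, 0.5]
gripper_width: 0.0855
grip_force: 0.0
```

```bash
python3 - <<'E'
from h import *
from station import r,read_camera
import cv2
c=read_camera('wrist');o=r.get_obs();print(o['tcp_pos'],o['tcp_rot'],R.from_rotvec(o['tcp_rot']).as_matrix()[:,0]);print(c['T'])
cv2.imwrite('pics/w1.png',c['color'])
# predicted stone top corners from top view
th=np.radians(25.1);ax=np.array([np.cos(th),np.sin(th)]);ay=np.array([-ax[1],ax[0]])
E
```

```text
[0.5349 0.1727 0.2433] [-3.0612 -0.6946  0.003 ] [ 0.9021  0.4316 -0.0013]
[[ 0.4345  0.8563  0.2792  0.6064]
 [-0.9006  0.4151  0.1285  0.2101]
 [-0.0058 -0.3073  0.9516  0.3126]
 [ 0.      0.      0.      1.    ]]
```

View pics/w1.png

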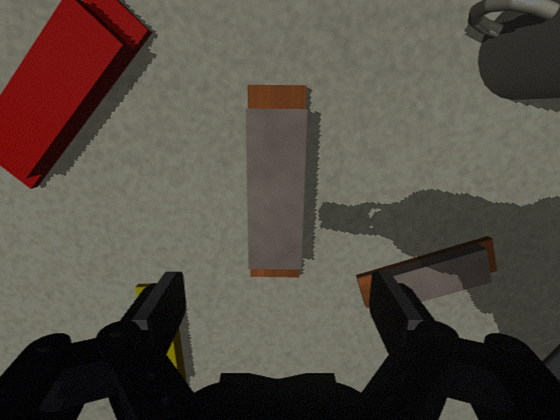

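The stone is seen from above. Its top corners are (246,108), (307,109), (302,270) and (248,268), and its far board end runs from (248,85) to (306,85).

```bash
python3 - <<'E'
from h import *
from station import r,read_camera
c=read_camera('wrist');o=r.get_obs();print(o['tcp_pos'])
ct=read_camera('top')
wp=[(246,108),(307,109),(302,270),(248,268)]
tp=[(205+u/4-.375,175+v/4-.375) for u,v in[(42,85),(117,60),(210,272),(137,300)]]
Q=np.array([atz(c,p,.03) for p in wp]);m=Q.mean(0)
d=(Q[0]+Q[1]-Q[2]-Q[3])/2;print(m,np.hypot(*d[:2]),np.degrees(np.arctan2(d[1],d[0])),np.linalg.norm(Q[0]-Q[1]),np.linalg.norm(Q[2]-Q[3]))
X=[tri(c,a,ct,b)[0] for a,b in zip(wp,tp)];print(np.array(X))
E=m-o['tcp_pos'];M=R.from_rotvec(o['tcp_rot']).as_matrix();print('shift tool',M.T@E, np.degrees(np.arctan2(M[1,0],M[0,0])))
E
```

```text
[0.5351 0.17   0.2438]
[0.5376 0.1762 0.03  ] 0.15060539484231575 25.046190580131917 0.051331760769777815 0.05331081183990006
[[0.595  0.2314 0.0321]
 [0.6152 0.185  0.02  ]
 [0.4795 0.1214 0.0312]
 [0.4601 0.1685 0.0319]]
shift tool [ 0.0052 -0.0043  0.2138] 25.388983168110602
```

Request:
play_rows([
  [[5,-4,35],0.006,0],
  [[0,0,35],0,0],
  [[0,0,35],0,0],
  [[0,0,30],0,0],
  [[0,0,20],0,0],
], force=30)

```text
t: 2.77
tcp_pos: [0.5375, 0.1712, 0.0875]
tcp_rot: [3.067, 0.672, -0.004]
wrist_force: [-1.1, -0.2, -0.4]
gripper_width: 0.0854
grip_force: 0.0
```

Request:
play_rows([
  [[0,0,8],0,0],
  [[0,0,0],0,0],
  [[0,0,0],0,0],
])

```text
t: 3.02
tcp_pos: [0.539, 0.1734, 0.0827]
tcp_rot: [3.068, 0.674, 0.002]
wrist_force: [0.6, -0.1, 0.4]
gripper_width: 0.0851
grip_force: 0.0
```

Request:
play_rows([
  [[0,-3,7],0,0],
  [[0,0,0],0,0.2],
  [[0,0,0],0,0.35],
  [[0,0,0],0,0.5],
  [[0,0,0],0,0.6],
], force=30)

```text
t: 3.43
tcp_pos: [0.5374, 0.1777, 0.0756]
tcp_rot: [-3.067, -0.677, -0.002]
wrist_force: [-1.4, 0.8, 5.6]
gripper_width: 0.0514
grip_force: 32.9
```

Request:
play_rows([
  [[0,0,0],0,0.7],
  [[0,0,0],0,0.8],
  [[0,0,0],0,1.0],
  [[0,0,0],0,1.0],
  [[0,0,0],0,1.0],
])

```text
t: 3.85
tcp_pos: [0.5374, 0.1777, 0.0756]
tcp_rot: [-3.067, -0.677, -0.002]
wrist_force: [-2.2, 0.8, 6.2]
gripper_width: 0.0516
grip_force: 32.9
```

Request:
play_rows([
  [[0,0,-10],0,1.0],
  [[0,0,-30],0,1.0],
  [[0,0,-35],0,1.0],
  [[0,0,-30],0,1.0],
  [[0,0,-15],0,1.0],
])

```text
t: 4.27
tcp_pos: [0.5379, 0.1771, 0.1985]
tcp_rot: [-3.068, -0.676, -0.006]
wrist_force: [1.1, 0.2, -3.9]
gripper_width: 0.0516
grip_force: 33.9
```

Request:
play_rows([
  [[-7,16,0],0,1.0],
  [[-13,30,0],0,1.0],
  [[-13,30,0],0,1.0],
  [[-13,30,0],0,1.0],
  [[-13,30,0],0,1.0],
])

```text
t: 4.68
tcp_pos: [0.5398, 0.0268, 0.1948]
tcp_rot: [3.067, 0.676, -0.002]
wrist_force: [0.5, -0.2, -4.2]
gripper_width: 0.0512
grip_force: 33.8
```

Request:
play_rows([
  [[-13,30,0],0,1.0],
  [[-13,30,0],0,1.0],
  [[-13,30,0],0,1.0],
  [[-13,30,0],0,1.0],
  [[-13,30,0],0,1.0],
])

```text
t: 5.1
tcp_pos: [0.5437, -0.1366, 0.1947]
tcp_rot: [-3.068, -0.676, 0.002]
wrist_force: [1.0, -0.0, -4.5]
gripper_width: 0.0511
grip_force: 33.8
```

Request:
play_rows([
  [[-13,30,0],0,1.0],
  [[-13,30,0],0,1.0],
  [[-12,28,0],0.05,1.0],
  [[0,0,0],0.1,1.0],
  [[0,0,0],0.1,1.0],
])

```text
t: 5.52
tcp_pos: [0.5456, -0.2341, 0.1944]
tcp_rot: [3.129, 0.272, -0.003]
wrist_force: [0.5, 2.1, -5.2]
gripper_width: 0.0513
grip_force: 33.9
```

Request:
play_rows([
  [[0,0,0],0.1,1.0],
  [[0,0,0],0.1,1.0],
  [[0,0,0],0.05,1.0],
  [[0,0,0],0,1.0],
  [[0,0,0],0,1.0],
])

```text
t: 5.93
tcp_pos: [0.5467, -0.2305, 0.1946]
tcp_rot: [-3.14, 0.101, 0.002]
wrist_force: [-0.8, -0.1, -3.8]
gripper_width: 0.0514
grip_force: 33.9
```

```bash
python3 - <<'E'
from h import *
from station import r,read_camera
import cv2
o=r.get_obs();M=R.from_rotvec(o['tcp_rot']).as_matrix();print(o['t'],o['tcp_pos'],np.degrees(np.arctan2(M[1,0],M[0,0])),o['wrist_force'],o['moment'],o['joint_pos'])
t=read_camera('top')['color'];s=read_camera('scene')['color'];w=read_camera('wrist')['color']
g=lambda i,x,y,w,h,k:cv2.resize(i[y:y+h,x:x+w],None,fx=k,fy=k,interpolation=cv2.INTER_CUBIC)
C=np.zeros((600,800,3),np.uint8)
def put(im,x,y): C[y:y+im.shape[0],x:x+im.shape[1]]=im
put(w[:,:],0,0); put(g(s,60,120,160,180,1.0),560,0); put(g(s,90,140,120,180,2),560,190)
cv2.imwrite('pics/w2.png',np.clip(C*1.5,0,255).astype(np.uint8))
E
```

```text
5.9333 [ 0.5467 -0.2305  0.1946] -3.6938391148387253 [-0.8045 -0.069  -3.8355] [-0.001   0.0057 -0.0148] [ 0.4833  0.4803 -0.2467  1.8384  0.1521  0.8422 -1.4735]
```

View pics/w2.png

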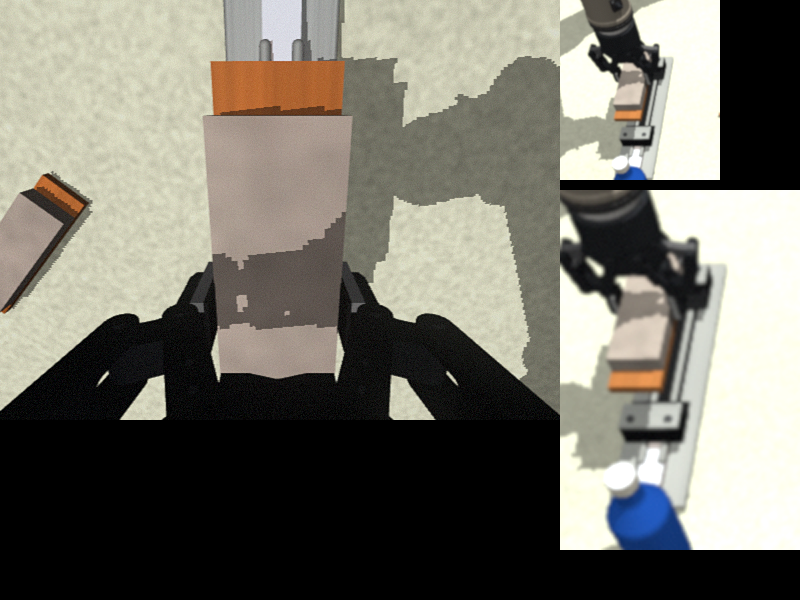

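The stone is held level and above the holder, with the far jaw cap ahead of it. Next I lower the far end gently onto the far lip so the stone pivots in the pads.

Request:
play_rows([
  [[3.5,4,10],0,1.0],
  [[0,0,18],0,1.0],
  [[0,0,14],0,1.0],
  [[0,0,7],0,1.0],
  [[0,0,0],0,1.0],
])

```text
t: 6.5
tcp_pos: [0.5493, -0.2346, 0.1433]
tcp_rot: [-3.139, 0.104, 0.006]
wrist_force: [-0.9, 0.7, -3.9]
gripper_width: 0.0511
grip_force: 33.7
```

Request:
play_rows([
  [[0,0,2],0,1.0],
  [[0,0,2],0,1.0],
  [[0,0,2],0,1.0],
  [[0,0,2],0,1.0],
  [[0,0,0],0,1.0],
])

```text
t: 6.92
tcp_pos: [0.5504, -0.2348, 0.1377]
tcp_rot: [3.14, -0.104, 0.0]
wrist_force: [-0.6, 0.1, -3.9]
gripper_width: 0.0513
grip_force: 33.8
```

Request:
play_rows([
  [[0,0,1.5],0,1.0],
  [[0,0,1.5],0,1.0],
  [[0,0,1],0,1.0],
  [[0,0,1],0,1.0],
  [[0,0,0],0,1.0],
])

```text
t: 7.33
tcp_pos: [0.5512, -0.2348, 0.1333]
tcp_rot: [3.139, -0.104, 0.003]
wrist_force: [-1.4, -0.4, 2.5]
gripper_width: 0.0515
grip_force: 34.6
```

Request:
play_rows([
  [[0,0,1],0,1.0],
  [[0,0,1],0,1.0],
  [[0,0,0],0,1.0],
])

```text
t: 7.58
tcp_pos: [0.5505, -0.2348, 0.1307]
tcp_rot: [3.14, -0.104, 0.0]
wrist_force: [-1.2, 0.5, 2.3]
gripper_width: 0.0516
grip_force: 34.6
```

Contact holds at a steady 6 N, so the stone is pivoting in the pads.

Request:
play_rows([
  [[0,0,1],0,1.0],
  [[0,0,1],0,1.0],
  [[0,0,1],0,1.0],
  [[0,0,0],0,1.0],
])

```text
t: 7.92
tcp_pos: [0.5502, -0.2348, 0.1274]
tcp_rot: [-3.14, 0.104, 0.001]
wrist_force: [-0.6, 0.5, 2.1]
gripper_width: 0.0516
grip_force: 34.8
```

```bash
python3 - <<'E'
from h import *
from station import r,read_camera
import cv2
o=r.get_obs();M=R.from_rotvec(o['tcp_rot']).as_matrix();print(o['t'],o['tcp_pos'],np.degrees(np.arctan2(M[1,0],M[0,0])),o['wrist_force'],o['moment'])
s=read_camera('scene')['color'];w=read_camera('wrist')['color'];t=read_camera('top')['color']
g=lambda i,x,y,w,h,k:cv2.resize(i[y:y+h,x:x+w],None,fx=k,fy=k,interpolation=cv2.INTER_CUBIC)
C=np.zeros((600,800,3),np.uint8)
def put(im,x,y): C[y:y+im.shape[0],x:x+im.shape[1]]=im
put(g(w,140,0,280,300,1.4),0,0); put(g(s,110,150,80,150,4),400,0); 
cv2.imwrite('pics/w3.png',np.clip(C*1.5,0,255).astype(np.uint8))
E
```

```text
7.9167 [ 0.5502 -0.2348  0.1274] -3.7999520100258137 [-0.6236  0.5067  2.1246] [-0.0048 -0.1538 -0.0145]
```

View pics/w3.png

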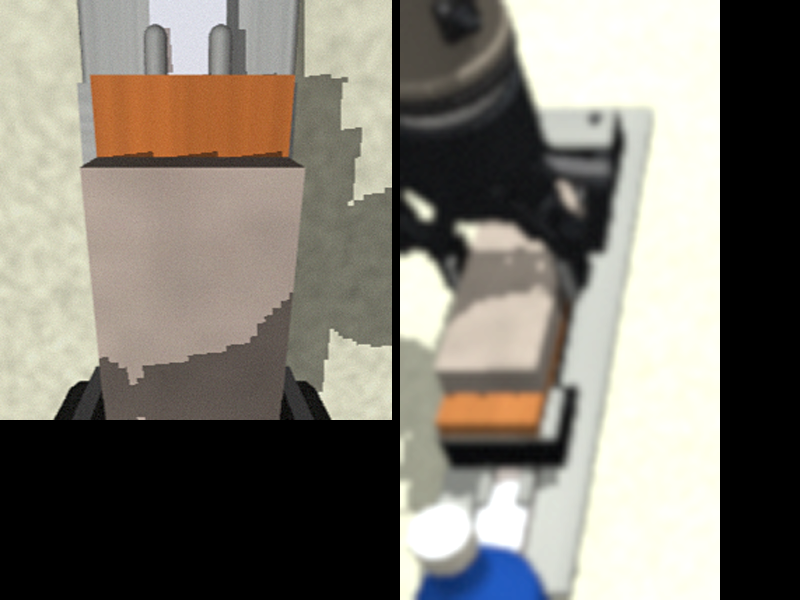

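The stone is tilted, with its far end on the far lip. The wrist view shows it centred on the plate. The scene view hints at a lateral offset, so I'll check that by projection.

```bash
python3 - <<'E'
from h import *
from station import read_camera
cs=read_camera('scene');cw=read_camera('wrist')
# scene crop: px=110+(u-400)/4, 150+v/4
S=lambda u,v:(110+(u-400)/4-.375,150+v/4-.375)
O=np.array([.5298,-.2335,0]);th=np.radians(-3.7);ux=np.array([np.cos(th),np.sin(th),0]);uy=np.array([-ux[1],ux[0],0])
def loc(p): return round(1e3*(p-O)@ux,1),round(1e3*(p-O)@uy,1)
print('board end bottom',[loc(atz(cs,S(*p),.062)) for p in[(440,432),(543,432)]])
print('board end top/stone end?',[loc(atz(cs,S(*p),.071)) for p in[(440,393),(552,393)]])
print('cap outer edge',[loc(atz(cs,S(*p),.059)) for p in[(442,435),(563,440)]])
W=lambda u,v:(140+u/1.4,v/1.4)
print('plate',[loc(atz(cw,W(*p),.014)) for p in[(78,20),(303,20)]])
print('board far top',[loc(atz(cw,W(*p),.072)) for p in[(92,76),(295,76)]])
print('pins',[loc(atz(cw,W(*p),.02)) for p in[(155,35),(220,35)]])
E
```

```text
board end bottom [(np.float64(117.3), np.float64(-25.8)), (np.float64(117.9), np.float64(27.9))]
board end top/stone end? [(np.float64(99.0), np.float64(-27.0)), (np.float64(99.6), np.float64(31.6))]
cap outer edge [(np.float64(117.3), np.float64(-25.5)), (np.float64(121.0), np.float64(38.1))]
plate [(np.float64(144.6), np.float64(41.0)), (np.float64(144.5), np.float64(-39.6))]
board far top [(np.float64(117.9), np.float64(25.5)), (np.float64(117.9), np.float64(-25.9))]
pins [(np.float64(138.5), np.float64(13.1)), (np.float64(138.5), np.float64(-9.6))]
```

Request:
play_rows([
  [[-2,-1,0],0,1.0],
  [[-4,0,0],0,1.0],
  [[-4,0,0],0,1.0],
  [[-3,0,0],0,1.0],
  [[-2,0,0],0,1.0],
])

```text
t: 8.58
tcp_pos: [0.5344, -0.2326, 0.1271]
tcp_rot: [-3.139, 0.104, 0.003]
wrist_force: [-0.7, -1.2, -3.8]
gripper_width: 0.0515
grip_force: 34.0
```

Request:
play_rows([
  [[0,0,0],0,1.0],
  [[0,0,0],0,1.0],
])

```text
t: 8.75
tcp_pos: [0.5353, -0.2327, 0.1275]
tcp_rot: [-3.14, 0.104, 0.001]
wrist_force: [0.2, 0.6, -4.2]
gripper_width: 0.0514
grip_force: 34.0
```

Request:
play_rows([
  [[-2,0,0],0,1.0],
  [[-2,0,0],0,1.0],
  [[-2,0,0],0,1.0],
  [[0,0,0],0,1.0],
  [[0,0,0],0,1.0],
])

```text
t: 9.17
tcp_pos: [0.5299, -0.2324, 0.1279]
tcp_rot: [3.14, -0.104, 0.001]
wrist_force: [0.0, 0.3, -4.7]
gripper_width: 0.0514
grip_force: 34.0
```

Request:
play_rows([
  [[-2,0,0],0,1.0],
  [[-2,0,0],0,1.0],
  [[0,0,0],0,1.0],
  [[0,0,0],0,1.0],
])

```text
t: 9.5
tcp_pos: [0.5263, -0.2321, 0.128]
tcp_rot: [3.14, -0.104, 0.003]
wrist_force: [3.0, 0.8, -4.4]
gripper_width: 0.0513
grip_force: 34.0
```

Request:
play_rows([
  [[-2,0,0],0,1.0],
  [[-2,0,0],0,1.0],
  [[-2,0,0],0,1.0],
  [[0,0,0],0,1.0],
  [[0,0,0],0,1.0],
])

```text
t: 9.92
tcp_pos: [0.5212, -0.2317, 0.1284]
tcp_rot: [3.139, -0.104, 0.006]
wrist_force: [7.4, -0.4, -5.8]
gripper_width: 0.0514
grip_force: 34.0
```

Request:
play_rows([
  [[-2,0,0],0,1.0],
  [[-2,0,0],0,1.0],
  [[-1,0,0],0,1.0],
  [[0,0,0],0,1.0],
  [[0,0,0],0,1.0],
])

```text
t: 10.33
tcp_pos: [0.5174, -0.2314, 0.1288]
tcp_rot: [3.139, -0.103, 0.011]
wrist_force: [9.4, -1.1, -5.7]
gripper_width: 0.0515
grip_force: 33.8
```

```bash
python3 - <<'E'
from h import *
from station import r,read_camera
import cv2
o=r.get_obs();print(o['t'],o['tcp_pos'],o['wrist_force'],o['moment'])
s=read_camera('scene')['color'];w=read_camera('wrist')['color'];t=read_camera('top')['color']
g=lambda i,x,y,w,h,k:cv2.resize(i[y:y+h,x:x+w],None,fx=k,fy=k,interpolation=cv2.INTER_CUBIC)
C=np.zeros((600,800,3),np.uint8)
def put(im,x,y): C[y:y+im.shape[0],x:x+im.shape[1]]=im
put(g(w,140,0,280,300,1.4),0,0); put(g(s,110,150,80,150,4),400,0); 
cv2.imwrite('pics/w4.png',np.clip(C*1.5,0,255).astype(np.uint8))
E
```

```text
10.3333 [ 0.5174 -0.2314  0.1288] [ 9.4459 -1.1486 -5.7407] [-0.0845 -2.2568 -0.0765]
```

View pics/w4.png

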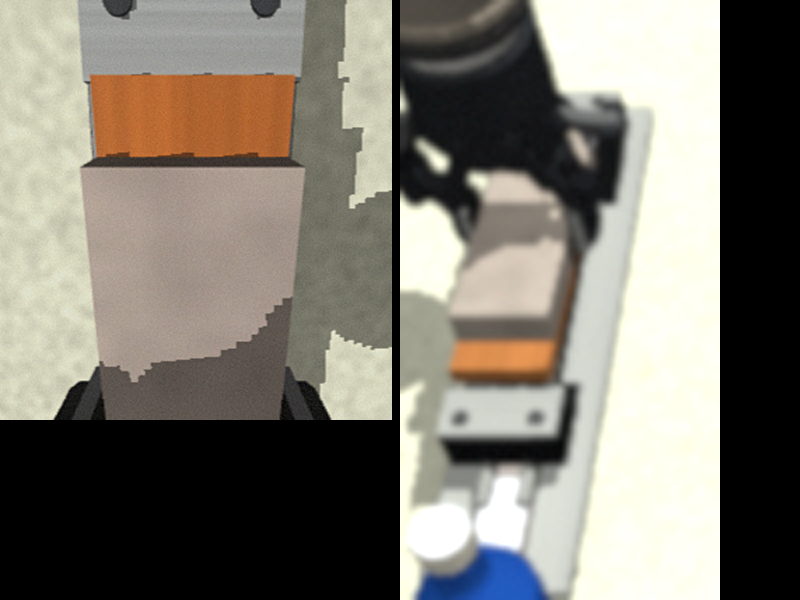

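The near jaw is pushed out about 13.5 mm (9.4 N). The far board end (row 75) is just about at the inner lip edge (row 80), and laterally it is centred. I'll push 2 mm more, then lower.

Request:
play_rows([
  [[-1.5,0,0],0,1.0],
  [[-1,0,0],0,1.0],
  [[0,0,0],0,1.0],
  [[0,0,0],0,1.0],
])

```text
t: 10.82
tcp_pos: [0.5156, -0.2313, 0.129]
tcp_rot: [3.139, -0.103, 0.013]
wrist_force: [10.0, 0.1, -6.5]
gripper_width: 0.0515
grip_force: 33.9
```

Request:
play_rows([
  [[0,0,1],0,1.0],
  [[0,0,1],0,1.0],
  [[0,0,1],0,1.0],
  [[0,0,1],0,1.0],
  [[0,0,0],0,1.0],
])

```text
t: 11.23
tcp_pos: [0.516, -0.2315, 0.1258]
tcp_rot: [3.138, -0.103, 0.014]
wrist_force: [10.8, 0.7, 0.3]
gripper_width: 0.0513
grip_force: 34.7
```

Request:
play_rows([
  [[0,0,1],0,1.0],
  [[0.3,0,1],0,1.0],
  [[0.3,0,1],0,1.0],
  [[0,0,0],0,1.0],
])

```text
t: 11.57
tcp_pos: [0.5167, -0.2316, 0.1229]
tcp_rot: [3.138, -0.103, 0.014]
wrist_force: [10.3, -0.3, 2.7]
gripper_width: 0.0514
grip_force: 34.8
```

```bash
python3 - <<'E'
from h import *
from station import r,read_camera
import cv2
o=r.get_obs();print(o['t'],o['tcp_pos'],o['wrist_force'],o['moment'])
s=read_camera('scene')['color'];w=read_camera('wrist')['color']
g=lambda i,x,y,w,h,k:cv2.resize(i[y:y+h,x:x+w],None,fx=k,fy=k,interpolation=cv2.INTER_CUBIC)
C=np.zeros((600,800,3),np.uint8)
def put(im,x,y): C[y:y+im.shape[0],x:x+im.shape[1]]=im
put(g(w,140,0,280,300,1.4),0,0); put(g(s,110,150,80,150,4),400,0); 
cv2.imwrite('pics/w5.png',np.clip(C*1.5,0,255).astype(np.uint8))
E
```

```text
11.5667 [ 0.5167 -0.2316  0.1229] [10.2584 -0.3     2.7117] [-0.0026 -1.6699 -0.0059]
```

View pics/w5.png

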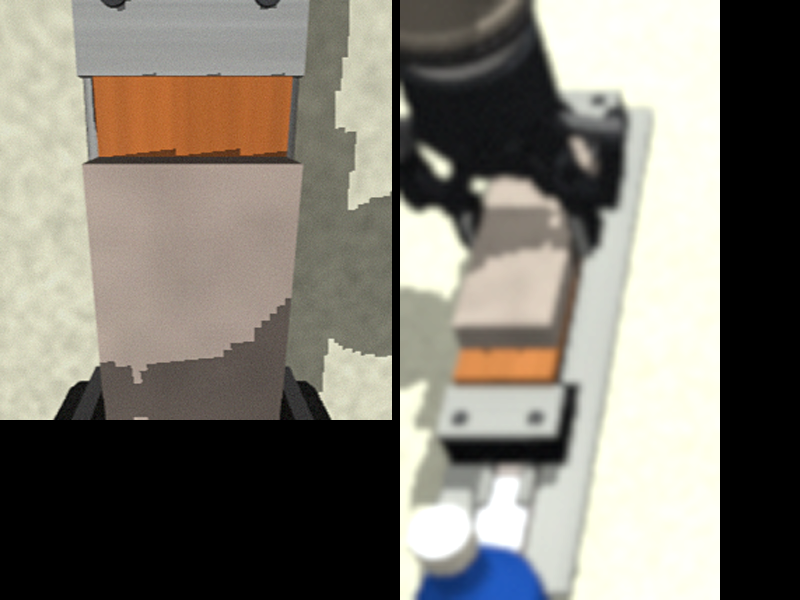

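Request:
play_rows([
  [[0,0,1],0,1.0],
  [[0,0,1],0,1.0],
  [[0,0,1],0,1.0],
  [[0,0,1],0,1.0],
  [[0,0,0],0,1.0],
])

```text
t: 12.08
tcp_pos: [0.5168, -0.2316, 0.1189]
tcp_rot: [3.138, -0.103, 0.014]
wrist_force: [10.0, -1.1, 1.8]
gripper_width: 0.0515
grip_force: 34.8
```

Request:
play_rows([
  [[0,0,1],0,1.0],
  [[0,0,1],0,1.0],
  [[0,0,0],0,1.0],
  [[0,0,0],0,1.0],
])

```text
t: 12.42
tcp_pos: [0.5169, -0.2316, 0.117]
tcp_rot: [3.138, -0.103, 0.015]
wrist_force: [10.1, 0.2, 1.9]
gripper_width: 0.0517
grip_force: 34.8
```

Request:
play_rows([
  [[0,0,0.7],0,1.0],
  [[0,0,0.6],0,1.0],
  [[0,0,0],0,1.0],
  [[0,0,0],0,1.0],
])

```text
t: 12.75
tcp_pos: [0.5169, -0.2317, 0.1157]
tcp_rot: [3.138, -0.103, 0.015]
wrist_force: [10.3, -0.7, 1.7]
gripper_width: 0.0513
grip_force: 34.8
```

```bash
python3 - <<'E'
from h import *
from station import r,read_camera
import cv2
o=r.get_obs();print(o['t'],o['tcp_pos'],o['wrist_force'],o['moment'])
s=read_camera('scene')['color'];w=read_camera('wrist')['color']
g=lambda i,x,y,w,h,k:cv2.resize(i[y:y+h,x:x+w],None,fx=k,fy=k,interpolation=cv2.INTER_CUBIC)
C=np.zeros((600,800,3),np.uint8)
def put(im,x,y): C[y:y+im.shape[0],x:x+im.shape[1]]=im
put(g(w,140,0,280,300,1.4),0,0); put(g(s,110,150,80,150,4),400,0); 
cv2.imwrite('pics/w6.png',np.clip(C*1.5,0,255).astype(np.uint8))
E
```

```text
12.75 [ 0.5169 -0.2317  0.1157] [10.2876 -0.7151  1.7347] [-0.0368 -1.7624  0.041 ]
```

View pics/w6.png

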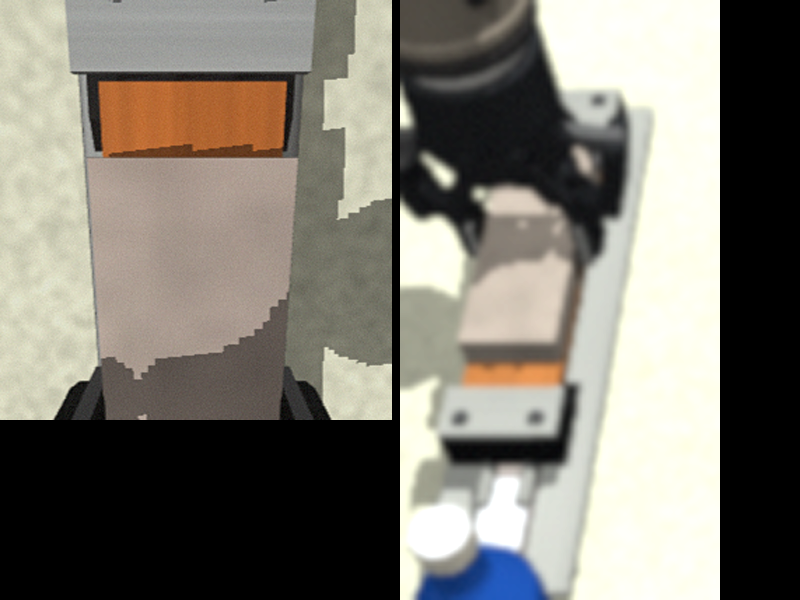

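The far end is now below the far lip and flat (board end at row 80, lip edge at row 72), and laterally centred. I'll let the spring carry it back to the middle while still holding it.

Request:
play_rows([
  [[2,0,0],0,1.0],
  [[2,0,0],0,1.0],
  [[2,0,0],0,1.0],
  [[0,0,0],0,1.0],
  [[0,0,0],0,1.0],
])

```text
t: 13.27
tcp_pos: [0.5218, -0.232, 0.1154]
tcp_rot: [3.139, -0.103, 0.011]
wrist_force: [7.9, -1.1, 4.3]
gripper_width: 0.0516
grip_force: 35.0
```

Request:
play_rows([
  [[2,0,0],0,1.0],
  [[2,0,0],0,1.0],
  [[1,0,0],0,1.0],
  [[0,0,0],0,1.0],
  [[0,0,0],0,1.0],
])

```text
t: 13.68
tcp_pos: [0.5254, -0.2323, 0.1154]
tcp_rot: [3.139, -0.103, 0.006]
wrist_force: [3.2, 1.2, 8.7]
gripper_width: 0.0516
grip_force: 35.6
```

Request:
play_rows([
  [[2,0,-0.5],0,1.0],
  [[1.5,0,-0.5],0,1.0],
  [[0,0,0],0,1.0],
  [[0,0,0],0,1.0],
])

```text
t: 14.02
tcp_pos: [0.5277, -0.2324, 0.1154]
tcp_rot: [3.139, -0.104, 0.002]
wrist_force: [1.6, 0.1, 7.5]
gripper_width: 0.0513
grip_force: 35.6
```

Request:
play_rows([
  [[1.5,0,-0.5],0,1.0],
  [[0,0,0],0,1.0],
  [[0,0,0],0,1.0],
])

```text
t: 14.27
tcp_pos: [0.5286, -0.2325, 0.1154]
tcp_rot: [3.139, -0.104, -0.0]
wrist_force: [-0.4, 1.5, 7.5]
gripper_width: 0.0515
grip_force: 35.4
```

Request:
play_rows([
  [[0,0,0],0,0.35],
  [[0,0,0],0,0.3],
  [[0,0,0],0,0.2],
  [[0,0,0],0,0.1],
  [[0,0,0],0,0.1],
])

```text
t: 14.68
tcp_pos: [0.5283, -0.2323, 0.1146]
tcp_rot: [-3.14, 0.104, 0.001]
wrist_force: [-0.1, 0.2, -0.4]
gripper_width: 0.0769
grip_force: 0.0
```

Released. Now I retract straight up and look.

Request:
play_rows([
  [[0,0,-10],0,0],
  [[0,0,-20],0,0],
  [[0,0,-30],0,0],
  [[0,0,-35],0,0],
  [[0,0,-35],0,0],
])

```text
t: 15.1
tcp_pos: [0.5281, -0.2321, 0.2466]
tcp_rot: [-3.139, 0.104, 0.002]
wrist_force: [0.5, -0.1, 1.1]
gripper_width: 0.0855
grip_force: 0.0
```

Request:
play_rows([
  [[-15,-20,-10],0,0],
  [[-20,-30,0],0,0],
  [[-20,-30,0],0,0],
  [[-20,-30,0],0,0],
  [[-10,-15,0],0,0],
])

```text
t: 15.52
tcp_pos: [0.4499, -0.0985, 0.2555]
tcp_rot: [-3.14, 0.099, 0.001]
wrist_force: [-0.2, 1.2, 0.4]
gripper_width: 0.0851
grip_force: 0.0
```

```bash
python3 - <<'E'
from h import *
from station import r,read_camera
import cv2
o=r.get_obs();print(o['t'],o['tcp_pos'],o['wrist_force'])
s=read_camera('scene')['color'];w=read_camera('wrist')['color'];t=read_camera('top')['color']
g=lambda i,x,y,w,h,k:cv2.resize(i[y:y+h,x:x+w],None,fx=k,fy=k,interpolation=cv2.INTER_CUBIC)
C=np.zeros((600,800,3),np.uint8)
def put(im,x,y): C[y:y+im.shape[0],x:x+im.shape[1]]=im
put(g(s,110,165,70,140,4),0,0);put(g(t,370,145,60,150,4),280,0);put(g(w,0,0,560,420,.5),520,0);put(g(s,0,0,560,420,.5),520,220)
cv2.imwrite('pics/end.png',np.clip(C*1.5,0,255).astype(np.uint8))
E
```

```text
15.5167 [ 0.4499 -0.0985  0.2555] [-0.2005  1.2038  0.3687]
```

View pics/end.png

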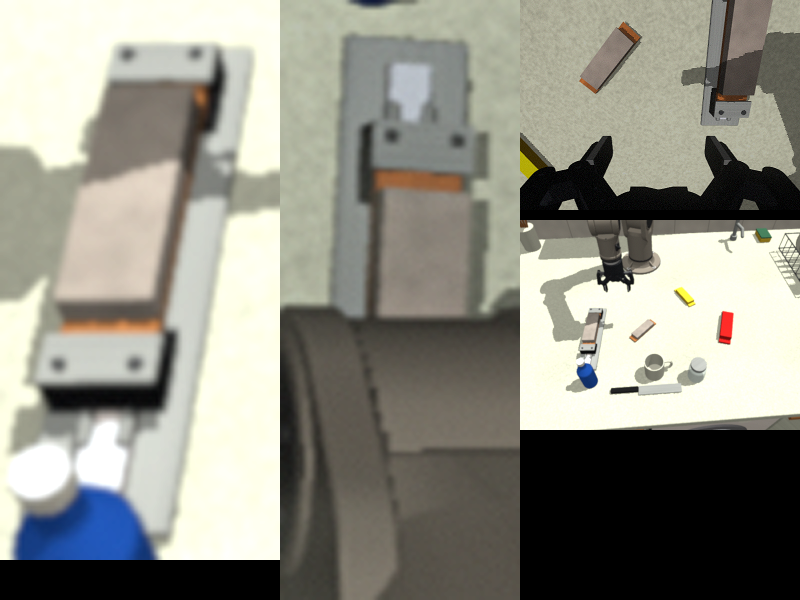

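Both board ends are under the lips. The stone is flat and straight, both jaws are pressed out equally (holes moved about 6 px in the crop), and the bystanders are untouched.

```bash
python3 -c "
from station import r
print(r.finish_job())"
```

```text
the job is handed in; nothing more can be done
None
```

The sharpening stone is clamped flat and straight under both lips of the holder, with the bystanders left where they were, and the job is handed in (no verdict was returned).

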